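# Wedge a broom pole tight in the bench clamp

## Task

Fix the broom pole in the wooden bench clamp: take the wedge (the headed, tapered one) out of the rack and set it tip down in the clamp's slot, only loosely, so that it stands there by itself. Then pick up the knocker and tap the wedge home with it, gently, until it moves no further and the pole is held tight; do not force it, for more than about 30 N splits the wedge. Stand the knocker upright on the bench again, and leave the clutter and the other bar where they are.

Things in the scene. Friction and masses are not known exactly. Their poses are not given: they have to be found in the camera images.
- clamp: wooden bench clamp fixed to the table (place and yaw vary). Base board 165 x 100 x 15 mm, from x = -70 to +95 mm; origin on the table under the slot. Along its +x: near cheek, slot, sliding jaw, broom pole (along y, at x = 45 mm, top 64 mm high), far anvil (up to 3 mm behind the pole, differs each time). Cheek and jaw tops are 77 mm above the table. The slot runs along y.
- cheek: the clamp's near cheek, a U-shaped wooden block 60 mm wide, bolted on through long holes: it sits up to 0.8 mm nearer or farther along the clamp's x. Its two end flanges close the slot's ends. Origin on the table under the slot; same axes as the clamp.
- slot_mouth (a point): middle of the slot's mouth, 77 mm above the table. Loose, the slot is 11 to 13.5 mm wide along the cheek's x at the mouth, 36 mm long along its y, 62 mm deep, narrowing downward at the wedge's own angle (5 degrees a side). A wedge let down meets both faces and stands by itself with its tip some 17 to 32 mm below the mouth; it then has to be driven 10 to 30 mm further.
- jaw: sliding wooden jaw of the clamp, 34 mm wide, between slot and pole, about 2 mm from the pole at first. It stays where the wedge has pushed it. Driving it along takes a push of 3 to 10 N on the wedge; when the pole is pressed against the anvil the wedge stops and the push rises steeply; taps of 13 to 22 N are plenty there. Its origin reads like the clamp's, moved along x with it.
- pole: wooden broom pole, 28 mm thick, 300 mm long, lying along the clamp's y in the clamp between jaw and anvil, loose at first. Origin at the underside of its middle, 36 mm above the table.
- wedge_rack: grey fixed block 110 x 62 x 42 mm with two pockets 27 mm either side of its middle along its x, each 16 mm along x, 35 mm along y, 36 mm deep. Origin under its centre. It holds the wedge and the packing bar upright; which pocket holds which varies.
- wedge: wooden wedge, 76 mm high, standing tip down in a pocket of the rack. 32 mm wide along its y (flat parallel sides, grip there). Thickness along its x: 8 mm at the tip, growing 5 degrees a side to 19 mm at 62 mm height, then a 22 mm thick head 14 mm high. The same both ways round. Origin at the centre of the tip, z up. 50 g.
- wedge_head (a point): centre of the wedge's flat top, 76 mm above its tip.
- packing_bar: straight bar 14 x 32 x 60 mm without a head, standing in the rack's other pocket: leave it.
- knocker: hand knocker standing upright on the table, 100 mm high: a springy dark rubber pad 46 x 46 mm below (its underside, the striking face, gives 1 mm for every 12 N, up to 4 mm), a wooden plate from 34 to 42 mm height and a square wooden grip 28 x 28 mm above it, sides along its x and y. Origin at the centre of the underside of the unpressed pad. 0.2 kg.
- marker: pen 135 mm long lying near the front edge of the table, origin at the underside of its middle. Leave it.
- scrub_brush: scrubbing brush 154 x 61 x 46 mm, origin at the underside of its middle. Leave it.
- spare_head: spray head with dip tube lying on the table, 215 mm long, 22 mm high. Leave it.
Mind the look-alikes: they are no part of the job. There is more than one size of the knocker; the one meant has the size given above.

How it is judged:
By the outcome, as a careful person would: the job done as asked, in the order asked, and still so for the second after the job is handed in, with the robot touching nothing.
It also fails if it takes over 67 s, if anything falls off the work surface, if the arm or the gripper's body presses on something with over 40 N, if the wrist force passes 120 N, or if a joint passes its speed limit or range.

## Robot

A 7-joint arm with a two-finger parallel gripper is mounted at the origin on a cart in front of the work surface, level with it; the furniture and walls round the work are solid. World frame = base frame: x ahead of the robot, y to its left, z up, the work surface at z = 0. Lengths are in m, angles in rad, forces in N, time in s.
With the tool pointing down it reaches from about 0.425 to 1.025 m from the base axis. Payload 9.4 kg.
Tool frame: the origin (TCP) lies at the very end of the fingers, on their centre line; the grasp point (between the pads) lies 19 mm behind it (robot.grasp_offset is the distance from the TCP to the grasp point, in m); z points along the fingers, y is the line along which they close (so a half turn about z gives the same grasp; the last joint's range is limited). The gripper opens to 93 mm and grips with 3 to 60 N. Pads are 15 mm wide; open, the fingers measure 128 mm over their backs; the gripper's body (75 mm by 188 mm) begins 65 mm behind the grasp point.
Start: joints at [1.095, 0.599, -0.003, 1.599, 0.002, 0.943, -0.08], TCP at [0.282, -0.668, 0.219] pointing down, gripper open.
Joint ranges: [-2.57, 2.57], [-0.35, 1.97], [-1.29, 1.29], [0.11, 2.56], [-1.05, 4.19], [0.11, 1.86], [-2.63, 2.63]. Speed limits (rad/s): [2.22, 2.22, 3.01, 3.01, 3.14, 3.14, 3.14].

## Interface

Orientations are given as a 3x3 rotation matrix whose columns are the frame's x, y, z axes.
In Python, from bench import readout, snapshot, robot, find_in, mark_of gives the robot as it stands.
- The arm moves only by the shell command python3 -m creep 'ROWS' [FORCE]. ROWS is JSON, a list of rows, each an object with "turn": the turn, a rotation vector about the tool's x, y, z in degrees, a list of three; "travel": the shift along the tool's x, y, z in m, a list of three; "gripper": the opening, from 0 (shut) to 1 (fully open). In form: [{"turn": [wx, wy, wz], "travel": [tx, ty, tz], "gripper": gripper}, ...]. A call has 1 to 20 rows; each row shifts and turns the commanded pose from where the row before left it, along the tool's axes as they then stand; what a row does not reach is not made up. A row lasts 1/12 s, in which the tool goes at most 41.7 mm and 7.16 degrees, less where a joint would pass 70% of its speed; a pose out of reach is approached as far as the arm can. A call is refused whole if a number of a shift passes 0.0417 or a number of a turn 7.16, either way. A call with a gripper value outside its range is refused whole. The fingers move at their own pace and stop on an object; FORCE is the grip in N (left out, the last holds). Time passes only in rows, so rows that do not move let the fingers close. It gives the time, the measured TCP pose, the force, the opening and the grip force at its end, in the units of the state.
- readout.get_obs(): the state, without advancing time (a new reading comes with each control period).
- snapshot(name): name is "side" or "top"; returns a dict with "img" (400x640x3 uint8, red, green, blue), "fx", "fy", "cx", "cy" (pixels), "R" (3x3) and "t" (3): a world point X has camera coordinates R X + t. Camera axes: x right, y down, z forward; pixel columns grow to the right and rows downward; lengths in m; the calibration is good to about 2 mm. A picture is of the moment at which its call begins. There is no depth.
- robot.hand_in(): hands the job in; it is judged then, once.
Trained networks look in a picture, given as the dict that the camera call returned (one of the last four; its "shot" number tells which), for a name from the list of things; names that differ only in an ending like _2 or _b are one class to them, and where a whole thing is asked for, a point or a joint stands for the part that bears it (a point fixed in the world has none). Each returns a list of dicts, best first, with "p" (0 to 1); they miss things now and then, are a little off and sometimes report something else, mostly with a low value. They report only what shows in the picture. A call takes as long as a camera call. They do not tell look-alikes from the thing itself.
- find_in(picture, target): "uv" ([column, row] in pixels, amid what is visible of it).
- mark_of(picture, target): "uv" ([column, row] in pixels: a listed point, or the origin of a listed thing).
The state is a dict: "t": time; "qpos": joint angles; "qd": joint speeds; "effort": joint torques, N m; "eef_pos": TCP position; "ee_rot": TCP orientation; "wrist_force": force on the tool from outside, world axes, zero at the start; "ft_torque": the same for the moment, N m; "width": finger opening in m; "grasp_force": force on a finger pad.
Only numpy, scipy, OpenCV 4.12 (cv2) and the standard library are available. Lean on these libraries where they do the work, as an engineer would, in place of code of your own. Each camera call takes 0.05 s, during which the arm holds its last target. There are 200 camera calls.

## Working session

There is one attempt and no reset: what is moved stays moved. The work goes in short steps, Python scripts to look and compute and a shell command to move; the robot and the scene stay as the last step left them, time stands still between calls to the robot, and variables do not carry over. Pictures are saved under pics/ and viewed, at most 10 in all, crops included, and the job is handed in when it is done.

```bash
ls; mkdir -p pics; python3 - <<'E'
from bench import readout, snapshot, robot, find_in, mark_of
import cv2,numpy as np
o=readout.get_obs(); print(o['t'],o['eef_pos'],o['ee_rot'],o['width'],o['wrist_force'],robot.grasp_offset)
for n in('side','top'):
    s=snapshot(n); cv2.imwrite(f'pics/{n}0.png',s['img'][:,:,::-1])
    print(n,s['fx'],s['fy'],s['cx'],s['cy'],np.round(s['R'],3).tolist(),np.round(s['t'],3).tolist())
    for k in ['clamp','cheek','slot_mouth','jaw','pole','wedge_rack','wedge','wedge_head','packing_bar','knocker']:
        m=mark_of(s,k); print(k,[(np.round(d['uv'],1).tolist(),round(d['p'],2)) for d in m[:3]])
E
```

```text
pics
0.0 [ 0.28131577 -0.66769485  0.21778157] [[ 9.21518457e-01  3.88333870e-01 -7.34416243e-04]
 [ 3.88334529e-01 -9.21517531e-01  1.31700312e-03]
 [-1.65340525e-04 -1.49884187e-03 -9.99998863e-01]] 0.0926338593376477 [-0.25013599  0.11937556  0.14178602] 0.0188
side 414.7335865120424 414.7335865120424 320.25874162406114 201.61984025076762 [[-0.99, -0.14, 0.021], [-0.083, 0.456, -0.886], [0.115, -0.879, -0.463]] [0.542, 0.149, 1.188]
clamp [([314.5, 234.7], 0.73)]
cheek [([316.8, 235.9], 0.81)]
slot_mouth [([314.3, 217.2], 0.56)]
jaw [([334.6, 293.7], 0.54), ([312.5, 236.8], 0.39), ([313.3, 239.3], 0.24)]
pole [([298.3, 225.3], 0.61)]
wedge_rack [([356.6, 197.9], 0.71)]
wedge [([350.9, 198.7], 0.52), ([350.9, 175.3], 0.34)]
wedge_head [([354.4, 176.7], 0.44)]
packing_bar [([365.6, 197.6], 0.37)]
knocker [([302.1, 298.9], 0.9), ([332.3, 326.5], 0.88), ([336.7, 294.4], 0.67)]
top 433.0890193758237 433.0890193758237 317.63634272010313 199.4260899655345 [[0.011, -1.0, -0.018], [-0.982, -0.008, -0.186], [0.186, 0.02, -0.982]] [-0.05, 0.572, 1.195]
clamp [([298.1, 205.1], 0.91)]
cheek [([298.9, 206.0], 0.91)]
slot_mouth [([295.3, 199.2], 0.77)]
jaw [([300.1, 203.8], 0.57)]
pole [([295.0, 189.0], 0.73), ([459.3, 194.0], 0.32)]
wedge_rack [([393.1, 243.5], 0.74)]
wedge [([396.8, 234.0], 0.66), ([296.4, 207.0], 0.4)]
wedge_head [([398.2, 230.8], 0.7)]
packing_bar [([388.5, 252.5], 0.38)]
knocker [([216.3, 235.8], 0.8), ([177.8, 234.7], 0.58), ([204.3, 208.7], 0.51)]
```

```bash
python3 - <<'E'
import cv2
a=cv2.imread('pics/top0.png')[150:300,150:450]; cv2.imwrite('pics/topc.png',cv2.resize(a,None,fx=2.66,fy=2.66,interpolation=cv2.INTER_CUBIC))
a=cv2.imread('pics/side0.png')[150:360,240:440]; cv2.imwrite('pics/sidec.png',cv2.resize(a,None,fx=2.8,fy=2.8,interpolation=cv2.INTER_CUBIC))
E
```

```text
(no output)
```

View pics/topc.png

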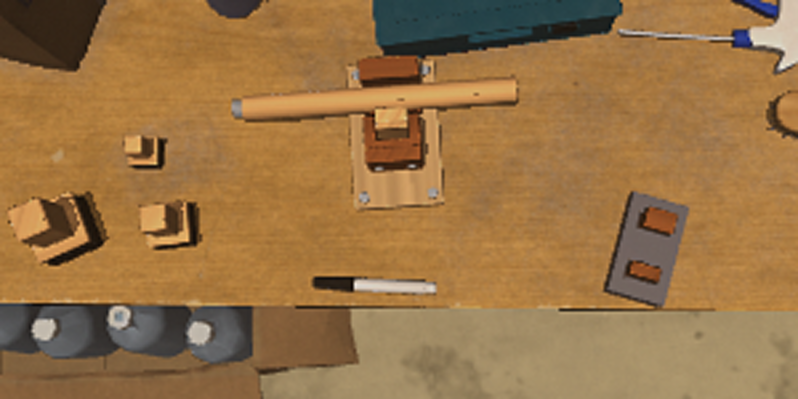

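View pics/sidec.png

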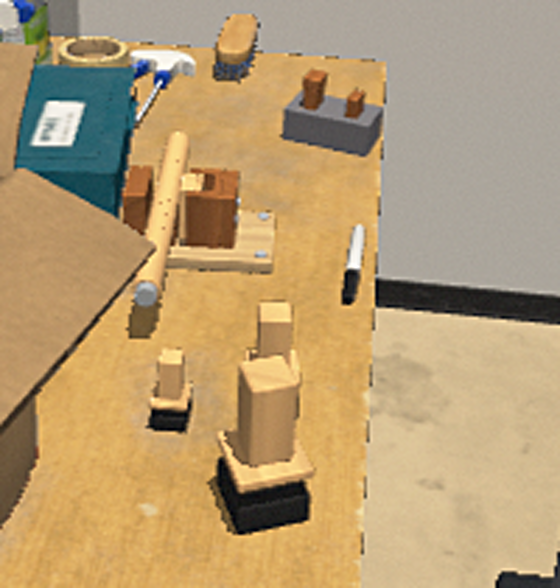

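The top view shows the clamp around full-image (297,200), with its far side away from the robot. The rack is at (393,243), with the wedge in the farther pocket at (398,231). The three knockers are small (205,207), medium (213,234) and large (167,236), and the medium one looks like 46 mm. I'll triangulate next.

```bash
cat > h.py <<'E'
from bench import readout, snapshot, robot, find_in, mark_of
import cv2,numpy as np
def P(s): return np.array([[s['fx'],0,s['cx']],[0,s['fy'],s['cy']],[0,0,1]])@np.c_[s['R'],s['t']]
def proj(s,X): q=P(s)@np.r_[X,1]; return q[:2]/q[2]
def onz(s,uv,z):
    d=np.array(s['R']).T@[(uv[0]-s['cx'])/s['fx'],(uv[1]-s['cy'])/s['fy'],1]; c=-np.array(s['R']).T@s['t']
    return c+d*(z-c[2])/d[2]
def tri(a,ua,b,ub):
    X=cv2.triangulatePoints(P(a),P(b),np.array(ua,float),np.array(ub,float))[:,0]; return X[:3]/X[3]
def rect(s,mask,z):
    c=max(cv2.findContours(mask,cv2.RETR_EXTERNAL,cv2.CHAIN_APPROX_NONE)[0],key=cv2.contourArea)
    p=np.array([onz(s,q[0],z)[:2] for q in c],np.float32); return cv2.minAreaRect(p*1000)
E
python3 - <<'E'
from h import *
np.set_printoptions(precision=4,suppress=True)
a=snapshot('top');b=snapshot('side')
for k,z in dict(clamp=0,cheek=0,slot_mouth=.077,wedge_rack=0,wedge=.006,wedge_head=.082,packing_bar=.006).items():
    A=mark_of(a,k);B=mark_of(b,k)
    if A and B: print(k,tri(a,A[0]['uv'],b,B[0]['uv']),onz(a,A[0]['uv'],z),onz(b,B[0]['uv'],z))
for k in 'knocker',:
    for s in(a,b):
        for m in mark_of(s,k)[:4]: print(k,s is a,m['uv'],m['p'],onz(s,m['uv'],0))
hsv=cv2.cvtColor(a['img'],cv2.COLOR_RGB2HSV)
roi=np.zeros(hsv.shape[:2],np.uint8); roi[215:268,370:415]=1
m=((hsv[...,1]<60)&(hsv[...,2]>50)).astype(np.uint8)*roi
m=cv2.morphologyEx(m,cv2.MORPH_CLOSE,np.ones((9,9)))
print('rack',rect(a,m,.042),m.sum())
# candidate corner estimates from the picture (crop/2.66+150), base edges z=.015
f=lambda u,v:(u/2.66+150,v/2.66+150)
for n,p,z in [('baseNL',(357,209),.015),('baseNR',(443,203),.015),('baseFL',(348,66),.015),('baseFR',(432,60),.015),('poleL',(240,108),.05),('poleR',(516,91),.05),('rackNL',(606,290),.042),('rackFL',(634,193),.042),('rackFR',(688,207),.042),('rackNR',(660,305),.042),('wedgetop',(660,219),.082),('midtop',(154,218),.1)]: print(n,onz(a,f(*p),z))
cv2.imwrite('pics/rk.png',cv2.resize(a['img'][180:275,280:420,::-1],None,fx=5.6,fy=5.6,interpolation=cv2.INTER_CUBIC))
cv2.imwrite('pics/kn.png',cv2.resize(a['img'][195:255,145:230,::-1],None,fx=8,fy=8,interpolation=cv2.INTER_CUBIC))
E
```

```text
clamp [0.56   0.0144 0.0048] [0.5617 0.0147 0.    ] [0.5601 0.0072 0.    ]
cheek [ 0.5643  0.0136 -0.002 ] [0.569  0.0137 0.    ] [0.5582 0.0181 0.    ]
slot_mouth [0.5659 0.0203 0.0817] [0.5649 0.0205 0.077 ] [0.5693 0.0114 0.077 ]
wedge_rack [ 0.4451 -0.27   -0.0005] [ 0.4454 -0.27    0.    ] [ 0.4447 -0.269   0.    ]
wedge [ 0.4764 -0.2741 -0.0015] [ 0.4757 -0.2729  0.006 ] [ 0.4757 -0.2594  0.006 ]
wedge_head [ 0.4771 -0.2662  0.0817] [ 0.4796 -0.2662  0.082 ] [ 0.4743 -0.2648  0.082 ]
packing_bar [ 0.5715 -0.3171  0.0277] [ 0.6954 -0.333   0.006 ] [ 0.4389 -0.2732  0.006 ]
knocker True [176.2, 237.2] 0.83 [0.4645 0.3766 0.    ]
knocker True [217.3, 236.9] 0.78 [0.4665 0.2538 0.    ]
knocker True [297.7, 202.8] 0.7 [0.5715 0.0167 0.    ]
knocker True [207.7, 208.2] 0.48 [0.5527 0.2876 0.    ]
knocker False [331.9, 327.9] 0.93 [0.4694 0.3705 0.    ]
knocker False [300.6, 297.5] 0.66 [0.5558 0.283  0.    ]
knocker False [335.3, 296.6] 0.57 [0.4732 0.2659 0.    ]
rack ((449.6856689453125, -260.1063232421875), (60.869110107421875, 109.56832885742188), 74.26731872558594) 830
baseNL [0.4914 0.0539 0.015 ]
baseNR [ 0.499  -0.0411  0.015 ]
baseFL [0.6539 0.0683 0.015 ]
baseFR [ 0.6616 -0.0267  0.015 ]
poleL [0.5971 0.1816 0.05  ]
poleR [ 0.6184 -0.1202  0.05  ]
rackNL [ 0.4041 -0.2161  0.042 ]
rackFL [ 0.5083 -0.2477  0.042 ]
rackFR [ 0.4937 -0.3054  0.042 ]
rackNR [ 0.389 -0.273  0.042]
wedgetop [ 0.4759 -0.2684  0.082 ]
midtop [0.47   0.2553 0.1   ]
```

View pics/rk.png

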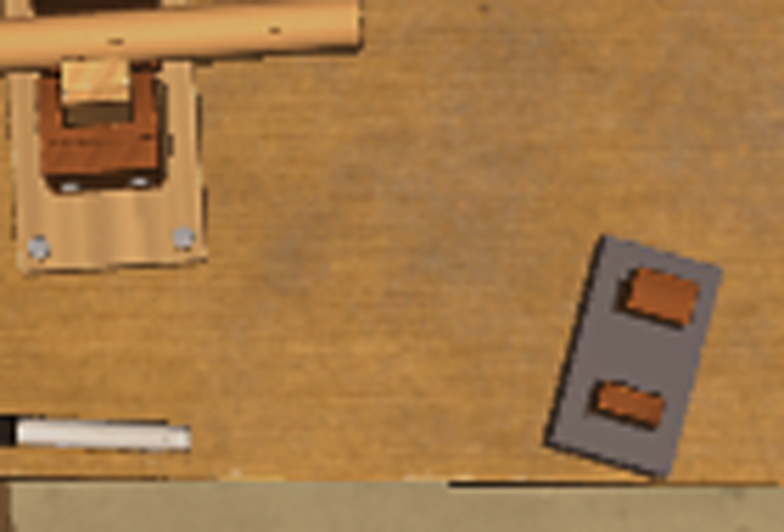

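View pics/kn.png

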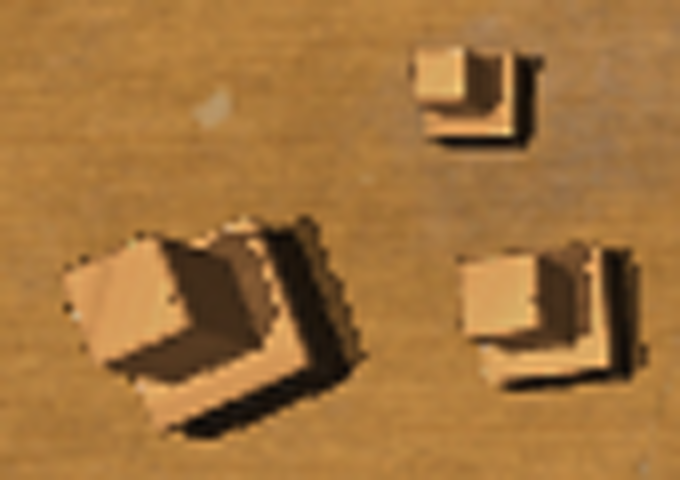

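The rack crop shows the wedge as the bigger block at crop (663,297), and the slot as a dark strip at (97,114). In the knocker crop, the medium grip top is 80 px across at 8x, which is about 28 mm, so that's the right one. I'll overlay my estimates on both views to refine them.

```bash
cat > ov.py <<'E'
from h import *
import sys
def box(cx,cy,yaw,x0,x1,y0,y1,z):
    c,s=np.cos(np.radians(yaw)),np.sin(np.radians(yaw))
    return [np.array([cx+c*x-s*y,cy+s*x+c*y,z]) for x,y in((x0,y0),(x1,y0),(x1,y1),(x0,y1))]
def crop(s,ctr,half,k,boxes):
    u,v=np.round(proj(s,ctr)).astype(int); h,w=half
    im=cv2.resize(s['img'][v-h:v+h,u-w:u+w,::-1],None,fx=k,fy=k,interpolation=cv2.INTER_CUBIC)
    for i,b in enumerate(boxes):
        pts=np.array([((proj(s,X)-[u-w,v-h]+.5)*k) for X in b]); cv2.polylines(im,[np.int32(pts*16)],True,[(0,255,0),(255,0,0),(0,255,255),(255,0,255)][i%4],1,cv2.LINE_AA,4)
    return im
E
python3 - <<'E'
from ov import *
a=snapshot('top');b=snapshot('side')
for uv in [(297.3,200.4)]: print(onz(a,uv,.077))
C=(.565,.0125,4.6); W=(.476,-.267,-15.7)
cb=[box(*C,-.07,.095,-.05,.05,.015),box(*C,-.006,.006,-.018,.018,.077)]
wb=[box(*W,-.011,.011,-.016,.016,.082),box(.4497,-.2601,-15.7,-.055,.055,-.031,.031,.042)]
r1=np.hstack([crop(s,(.58,.013,.05),(32,30),6.6,cb) for s in(a,b)])
r2=np.hstack([crop(s,(.46,-.264,.05),(32,30),6.6,wb) for s in(a,b)])
cv2.imwrite('pics/ov1.png',cv2.resize(np.hstack([r1[:, :],]),(792,422)))
cv2.imwrite('pics/ov2.png',r2)
K=[]
g=a['img'][222:240,198:220]
hsv=cv2.cvtColor(a['img'],cv2.COLOR_RGB2HSV); print(hsv[226:240,200:216,2])
E
```

```text
[0.56440792 0.01284396 0.077     ]
[[166 160 156 160 166 168 166 161 130 124 147 152 146 129 140 123]
 [171 168 118 149 163 182 193 207 214 222 224 209  85  82 112 116]
 [167 169 183 214 219 219 218 218 217 217 219 207  89  64  66  84]
 [171 163 172 212 217 216 216 216 215 215 218 213  93  67  68  67]
 [165 163 173 215 216 216 215 215 216 216 219 215  92  67  71  70]
 [167 168 182 214 216 215 216 215 216 216 218 217  96  67  70  69]
 [171 170 169 213 216 216 215 215 215 216 219 162  78  66  69  70]
 [173 175 166 213 216 216 215 216 216 215 218 228 104  66  69  68]
 [169 168 163 213 217 217 216 215 215 216 219 226 128  72  69  68]
 [172 171 135 212 218 218 217 218 218 218 219 221 131  72  68  68]
 [175 170 164 213 212 212 209 213 199 154 120  93  83  78  72  67]
 [173 177 172 148  99  77  85  81  80  82  84  85  88  89  90  80]
 [176 182 171 172 171 182 194 137  94  88  95  96 121 124 154 159]
 [180 180 177 177 175 204 221 223 194 188 222 225 224 223 223 223]]
```

View pics/ov1.png

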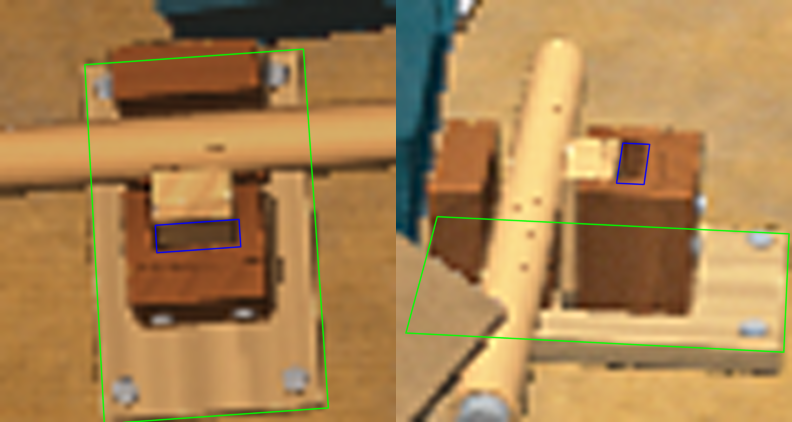

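View pics/ov2.png

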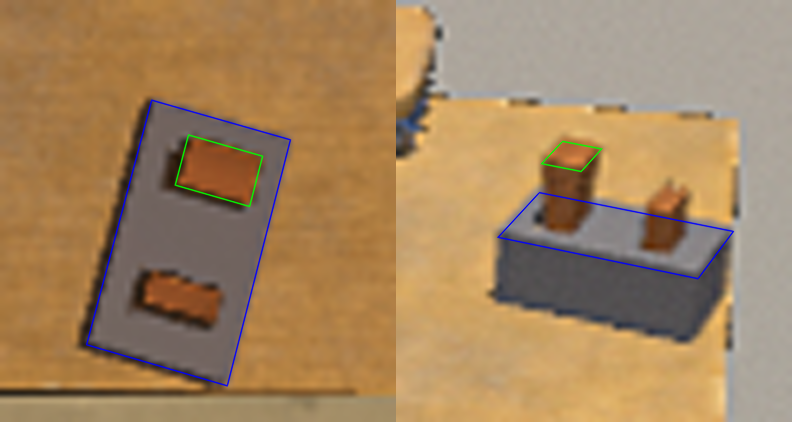

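The overlays fit: the slot mouth is at about (0.5645, 0.0128) with yaw 4.4°, and the wedge at about (0.4755, -0.268) with yaw -15.7°. I'm moving over the wedge now.

```bash
cat > rel.py <<'E'
import sys
from h import *
def rel(x,y,z,yaw):
    o=readout.get_obs(); R=np.array(o['ee_rot']); s=np.radians(yaw)
    best=None
    for k in(0,np.pi):
        c,n=np.cos(s+k),np.sin(s+k); T=np.array([[c,n,0],[n,-c,0],[0,0,-1.]])
        rv=np.degrees(cv2.Rodrigues(R.T@T)[0][:,0])
        if best is None or abs(rv[2])<abs(best[0][2]): best=(rv,T)
    rv,T=best
    print('t %.2f'%o['t'],'pos',np.round(o['eef_pos'],4),'turn',np.round(rv,2),'then travel',np.round(T.T@(np.array([x,y,z])-o['eef_pos']),4),'w %.4f'%o['width'],'F',np.round(o['wrist_force'],2),'g %.1f'%o['grasp_force'],'q7 %.2f'%o['qpos'][6])
if __name__=='__main__': rel(*map(float,sys.argv[1:]))
E
python3 -m creep '[{"turn":[0,0,6.42],"travel":[0,0,0],"gripper":1},{"turn":[0,0,6.42],"travel":[0,0,0],"gripper":1},{"turn":[0,0,6.42],"travel":[0,0,0],"gripper":1},{"turn":[0,0,6.42],"travel":[0,0,0],"gripper":1},{"turn":[0,0,6.42],"travel":[0,0,0],"gripper":1},{"turn":[0,0,6.42],"travel":[0,0,0],"gripper":1},{"turn":[0,0,0],"travel":[0.006,-0.0335,0],"gripper":1},{"turn":[0,0,0],"travel":[0.006,-0.0335,0],"gripper":1},{"turn":[0,0,0],"travel":[0.006,-0.0335,0],"gripper":1},{"turn":[0,0,0],"travel":[0.006,-0.0335,0],"gripper":1},{"turn":[0,0,0],"travel":[0.006,-0.0335,0],"gripper":1},{"turn":[0,0,0],"travel":[0.006,-0.0335,0],"gripper":1},{"turn":[0,0,0],"travel":[0.006,-0.0335,0],"gripper":1},{"turn":[0,0,0],"travel":[0.006,-0.0335,0],"gripper":1},{"turn":[0,0,0],"travel":[0.006,-0.0335,0],"gripper":1},{"turn":[0,0,0],"travel":[0.006,-0.0335,0],"gripper":1},{"turn":[0,0,0],"travel":[0.006,-0.0335,0],"gripper":1},{"turn":[0,0,0],"travel":[0.006,-0.0335,0],"gripper":1},{"turn":[0,0,0],"travel":[0.006,-0.0335,0],"gripper":1},{"turn":[0,0,0],"travel":[0,0,0],"gripper":1}]'; python3 rel.py .4755 -.268 .050 -15.7
```

```text
t: 3.77
eef_pos: [0.4777, -0.2632, 0.2186]
ee_rot: [[0.965, -0.262, 0.001], [-0.262, -0.965, 0.003], [0.001, -0.003, -1.0]]
wrist_force: [-0.1, 0.4, 0.1]
width: 0.093
grasp_force: 0.0
t 3.77 pos [ 0.4777 -0.2632  0.2186] turn [-0.17 -0.03  0.52] then travel [-0.0008  0.0053  0.1686] w 0.0930 F [-0.15  0.44  0.07] g 0.0 q7 -1.33
```

```bash
python3 -m creep '[{"turn":[-0.17,0,0.52],"travel":[-0.0008,0.0053,0],"gripper":1},{"turn":[0,0,0],"travel":[0,0,0.028],"gripper":1},{"turn":[0,0,0],"travel":[0,0,0.028],"gripper":1},{"turn":[0,0,0],"travel":[0,0,0.028],"gripper":1},{"turn":[0,0,0],"travel":[0,0,0.024],"gripper":1},{"turn":[0,0,0],"travel":[0,0,0.02],"gripper":1},{"turn":[0,0,0],"travel":[0,0,0.02],"gripper":1},{"turn":[0,0,0],"travel":[0,0,0.015],"gripper":1},{"turn":[0,0,0],"travel":[0,0,0.0056],"gripper":1},{"turn":[0,0,0],"travel":[0,0,0],"gripper":1},{"turn":[0,0,0],"travel":[0,0,0],"gripper":0.6}]' 15; python3 rel.py .4755 -.268 .050 -15.7
```

```text
t: 4.68
eef_pos: [0.4715, -0.2764, 0.0503]
ee_rot: [[0.96, -0.28, -0.001], [-0.28, -0.96, -0.003], [-0.0, 0.004, -1.0]]
wrist_force: [-1.5, 0.2, 0.1]
width: 0.0897
grasp_force: 0.0
t 4.68 pos [ 0.4715 -0.2764  0.0503] turn [ 0.2   0.01 -0.58] then travel [ 0.0015 -0.0091  0.0003] w 0.0897 F [-1.53  0.2   0.1 ] g 0.0 q7 -1.27
```

```bash
python3 -m creep '[{"turn":[0,0,0],"travel":[0,0,0],"gripper":0.7},{"turn":[0,0,0],"travel":[0,0,0],"gripper":0.7}]'; python3 rel.py .4755 -.268 .050 -15.7
```

```text
t: 4.85
eef_pos: [0.4723, -0.2758, 0.0511]
ee_rot: [[0.96, -0.279, 0.001], [-0.279, -0.96, -0.004], [0.002, 0.003, -1.0]]
wrist_force: [0.2, 0.1, -0.2]
width: 0.0773
grasp_force: 0.0
t 4.85 pos [ 0.4723 -0.2758  0.0511] turn [ 0.2  -0.1  -0.51] then travel [ 0.0009 -0.0084  0.0011] w 0.0773 F [ 0.22  0.09 -0.18] g 0.0 q7 -1.27
```

```bash
python3 -m creep '[{"turn":[0.2,0,-0.5],"travel":[0.001,-0.0042,0.0005],"gripper":0.7},{"turn":[0,0,0],"travel":[0,-0.0042,0.0005],"gripper":0.7},{"turn":[0,0,0],"travel":[0,0,0],"gripper":0.6},{"turn":[0,0,0],"travel":[0,0,0],"gripper":0.5},{"turn":[0,0,0],"travel":[0,0,0],"gripper":0.5}]'; python3 rel.py .4755 -.268 .050 -15.7
python3 - <<'E'
from ov import *
b=snapshot('side');a=snapshot('top')
W=(.4755,-.268,-15.7)
wb=[box(*W,-.011,.011,-.016,.016,.082)]
cv2.imwrite('pics/gr.png',np.hstack([crop(s,(.4755,-.268,.07),(32,30),6.6,[]) for s in(a,b)]))
E
```

```text
t: 5.27
eef_pos: [0.4752, -0.2673, 0.0491]
ee_rot: [[0.963, -0.27, 0.0], [-0.27, -0.963, 0.0], [0.0, -0.0, -1.0]]
wrist_force: [0.5, 0.5, 0.9]
width: 0.0501
grasp_force: 0.0
t 5.27 pos [ 0.4752 -0.2673  0.0491] turn [-0.03 -0.    0.03] then travel [ 0.0004  0.0006 -0.0009] w 0.0501 F [0.49 0.49 0.88] g 0.0 q7 -1.28
```

View pics/gr.png

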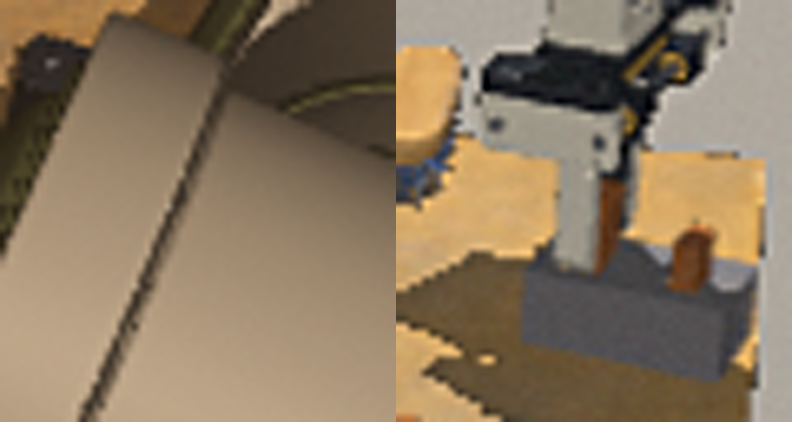

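The side view has the gripper astride the wedge: the finger at crop (578,215) and the wedge showing beside it at (608,230), which is what I'd expect. I'm gripping and lifting.

```bash
python3 -m creep '[{"turn":[0,0,0],"travel":[0,0,0],"gripper":0.3},{"turn":[0,0,0],"travel":[0,0,0],"gripper":0.2},{"turn":[0,0,0],"travel":[0,0,0],"gripper":0.2},{"turn":[0,0,0],"travel":[0,0,0],"gripper":0.2},{"turn":[0,0,0],"travel":[0,0,0],"gripper":0.2}]' 20; python3 rel.py .4755 -.268 .050 -15.7
python3 -m creep '[{"turn":[0,0,0],"travel":[0,0,-0.005],"gripper":0.2},{"turn":[0,0,0],"travel":[0,0,-0.01],"gripper":0.2},{"turn":[0,0,0],"travel":[0,0,-0.02],"gripper":0.2},{"turn":[0,0,0],"travel":[0,0,-0.025],"gripper":0.2},{"turn":[0,0,0],"travel":[0,0,-0.025],"gripper":0.2},{"turn":[0,0,0],"travel":[0,0,-0.025],"gripper":0.2},{"turn":[0,0,0],"travel":[0,0,-0.01],"gripper":0.2},{"turn":[0,0,0],"travel":[0,0,0],"gripper":0.2},{"turn":[0,0,0],"travel":[0,0,0],"gripper":0.2},{"turn":[0,0,0],"travel":[0,0,0],"gripper":0.2}]' 20;  python3 rel.py .5645 .0128 .170 4.4
```

```text
t: 5.78
eef_pos: [0.4751, -0.2676, 0.049]
ee_rot: [[0.963, -0.271, 0.0], [-0.271, -0.963, 0.0], [-0.0, -0.0, -1.0]]
wrist_force: [-0.4, -0.4, -0.6]
width: 0.032
grasp_force: 20.0
t 5.78 pos [ 0.4751 -0.2676  0.049 ] turn [-0.02  0.    0.  ] then travel [ 0.0005  0.0002 -0.001 ] w 0.0320 F [-0.4  -0.41 -0.64] g 20.0 q7 -1.28
t: 6.62
eef_pos: [0.4747, -0.267, 0.1681]
ee_rot: [[0.963, -0.27, -0.001], [-0.27, -0.963, 0.001], [-0.001, -0.001, -1.0]]
wrist_force: [0.2, 0.5, -0.6]
width: 0.0319
grasp_force: 20.0
t 6.62 pos [ 0.4747 -0.267   0.1681] turn [ -0.06   0.07 -20.07] then travel [ 0.111  -0.2721 -0.0019] w 0.0319 F [ 0.18  0.48 -0.63] g 20.0 q7 -1.31
```

```bash
python3 -m creep '[{"turn":[0,0,-5.02],"travel":[0,0,0],"gripper":0.2},{"turn":[0,0,-5.02],"travel":[0,0,0],"gripper":0.2},{"turn":[0,0,-5.02],"travel":[0,0,0],"gripper":0.2},{"turn":[0,0,-5.01],"travel":[0,0,0],"gripper":0.2},{"turn":[0,0,0],"travel":[0.008,-0.0195,0],"gripper":0.2},{"turn":[0,0,0],"travel":[0.008,-0.0195,0],"gripper":0.2},{"turn":[0,0,0],"travel":[0.008,-0.0195,0],"gripper":0.2},{"turn":[0,0,0],"travel":[0.008,-0.0195,0],"gripper":0.2},{"turn":[0,0,0],"travel":[0.008,-0.0195,0],"gripper":0.2},{"turn":[0,0,0],"travel":[0.008,-0.0195,0],"gripper":0.2},{"turn":[0,0,0],"travel":[0.008,-0.0195,0],"gripper":0.2},{"turn":[0,0,0],"travel":[0.008,-0.0195,0],"gripper":0.2},{"turn":[0,0,0],"travel":[0.008,-0.0195,0],"gripper":0.2},{"turn":[0,0,0],"travel":[0.008,-0.0195,0],"gripper":0.2},{"turn":[0,0,0],"travel":[0.008,-0.0195,0],"gripper":0.2},{"turn":[0,0,0],"travel":[0.008,-0.0195,0],"gripper":0.2},{"turn":[0,0,0],"travel":[0.008,-0.0195,0],"gripper":0.2},{"turn":[0,0,0],"travel":[0.007,-0.0188,0],"gripper":0.2},{"turn":[0,0,0],"travel":[0,0,0],"gripper":0.2},{"turn":[0,0,0],"travel":[0,0,0],"gripper":0.2}]' 20;python3 -m creep '[{"turn":[0,0,0],"travel":[0,0,0],"gripper":0.2},{"turn":[0,0,0],"travel":[0,0,0],"gripper":0.2},{"turn":[0,0,0],"travel":[0,0,0],"gripper":0.2}]'>/dev/null;  python3 rel.py .5645 .0128 .125 4.4
```

```text
t: 8.28
eef_pos: [0.5644, 0.0136, 0.1675]
ee_rot: [[0.997, 0.079, -0.003], [0.079, -0.997, 0.0], [-0.003, -0.001, -1.0]]
wrist_force: [-0.2, 0.1, -1.0]
width: 0.0314
grasp_force: 20.0
t 8.53 pos [0.5646 0.0112 0.1688] turn [-0.01  0.04 -0.12] then travel [-0.     -0.0016  0.0438] w 0.0320 F [ 0.06 -0.19  0.08] g 20.0 q7 -1.56
```

```bash
python3 -m creep '[{"turn":[0,0,-0.12],"travel":[0,-0.0015,0.01],"gripper":0.2},{"turn":[0,0,0],"travel":[0,0,0.015],"gripper":0.2},{"turn":[0,0,0],"travel":[0,0,0.011],"gripper":0.2},{"turn":[0,0,0],"travel":[0,0,0.004],"gripper":0.2},{"turn":[0,0,0],"travel":[0,0,0],"gripper":0.2},{"turn":[0,0,0],"travel":[0,0,0],"gripper":0.2},{"turn":[0,0,0],"travel":[0,0,0],"gripper":0.2},{"turn":[0,0,0],"travel":[0,0,0],"gripper":0.2}]' >/dev/null;  python3 rel.py .5645 .0128 .125 4.4
python3 - <<'E'
from ov import *
p=readout.get_obs()['eef_pos']; b=snapshot('side')
T=box(p[0],p[1],4.4,-.004,.004,-.016,.016,p[2]-.043); S=box(.5645,.0128,4.4,-.006,.006,-.018,.018,.077)
for k in('slot_mouth','wedge','wedge_head'): print(k,[(m['uv'],round(m['p'],2)) for m in mark_of(b,k)[:2]])
print(proj(b,[*p[:2],p[2]-.043]),proj(b,[*p[:2],p[2]+.033]),proj(b,[.5645,.0128,.077]))
cv2.imwrite('pics/pl.png',np.hstack([crop(b,(.565,.0128,.1),(24,20),13,x) for x in([],[S,T])]))
E
```

```text
t 9.20 pos [0.5653 0.014  0.1297] turn [-0.03 -0.06  0.09] then travel [-0.0009  0.0011  0.0047] w 0.0318 F [-0.06 -0.1  -0.6 ] g 20.0 q7 -1.56
slot_mouth [([313.4, 216.4], 0.56)]
wedge [([315.1, 211.6], 0.55)]
wedge_head [([364.2, 199.3], 0.17)]
[314.2626453  212.53868385] [314.63651762 188.9072504 ] [314.54415904 215.27003064]
```

View pics/pl.png

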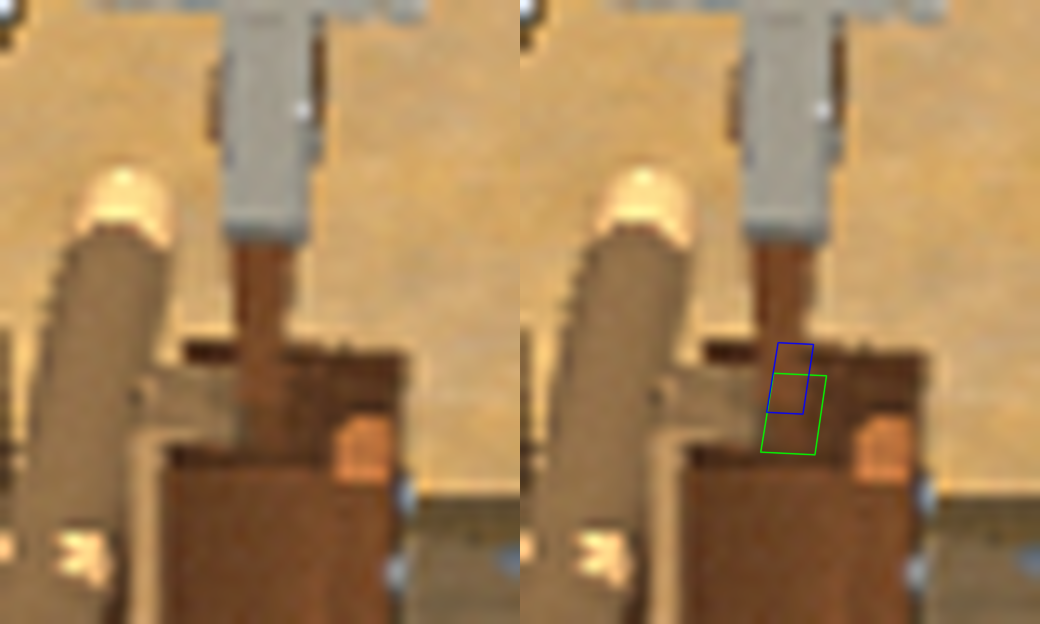

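The side view shows the wedge held upright just over the slot. Its tip is at crop x≈262 and the slot centre at about 267, so it needs roughly 1 mm toward -x. I'll correct that and lower it slowly.

```bash
python3 -m creep '[{"turn":[0,0,0],"travel":[-0.001,0.001,0],"gripper":0.2},{"turn":[0,0,0],"travel":[0,0,0.003],"gripper":0.2},{"turn":[0,0,0],"travel":[0,0,0.003],"gripper":0.2},{"turn":[0,0,0],"travel":[0,0,0.003],"gripper":0.2},{"turn":[0,0,0],"travel":[0,0,0],"gripper":0.2},{"turn":[0,0,0],"travel":[0,0,0],"gripper":0.2},{"turn":[0,0,0],"travel":[0,0,0],"gripper":0.2}]' >/dev/null;  python3 rel.py .5645 .0128 .115 4.4
python3 -m creep '[{"turn":[0,0,0],"travel":[0,0,0.002],"gripper":0.2},{"turn":[0,0,0],"travel":[0,0,0.002],"gripper":0.2},{"turn":[0,0,0],"travel":[0,0,0],"gripper":0.2},{"turn":[0,0,0],"travel":[0,0,0],"gripper":0.2}]' >/dev/null;  python3 rel.py .5645 .0128 .115 4.4
```

```text
t 9.98 pos [0.564  0.0129 0.12  ] turn [-0.02  0.01  0.1 ] then travel [0.0005 0.0002 0.005 ] w 0.0318 F [-0.76  0.59 -0.61] g 20.0 q7 -1.56
t 10.32 pos [0.5639 0.0129 0.116 ] turn [-0.03  0.01  0.1 ] then travel [0.0006 0.0002 0.001 ] w 0.0320 F [-0.12 -0.11 -0.41] g 20.0 q7 -1.56
```

```bash
for i in 1; do python3 -m creep '[{"turn":[0,0,0],"travel":[0,0,0.003],"gripper":0.2},{"turn":[0,0,0],"travel":[0,0,0.003],"gripper":0.2},{"turn":[0,0,0],"travel":[0,0,0.002],"gripper":0.2},{"turn":[0,0,0],"travel":[0,0,0],"gripper":0.2},{"turn":[0,0,0],"travel":[0,0,0],"gripper":0.2}]' >/dev/null;  python3 rel.py .5645 .0128 .105 4.4; done
python3 -m creep '[{"turn":[0,0,0],"travel":[0,0,0.002],"gripper":0.2},{"turn":[0,0,0],"travel":[0,0,0.001],"gripper":0.2},{"turn":[0,0,0],"travel":[0,0,0],"gripper":0.2},{"turn":[0,0,0],"travel":[0,0,0],"gripper":0.2}]' >/dev/null;  python3 rel.py .5645 .0128 .105 4.4
```

```text
t 10.73 pos [0.5642 0.0129 0.108 ] turn [-0.03 -0.01  0.1 ] then travel [0.0003 0.0002 0.003 ] w 0.0316 F [ 0.92  1.46 -1.44] g 20.0 q7 -1.55
t 11.07 pos [0.5644 0.013  0.1052] turn [-0.03 -0.05  0.1 ] then travel [0.0001 0.0002 0.0002] w 0.0322 F [ 2.02  0.37 -1.07] g 20.0 q7 -1.55
```

```bash
python3 -m creep '[{"turn":[0,0,0],"travel":[0.0006,0,0],"gripper":0.2},{"turn":[0,0,0],"travel":[0,0,0.002],"gripper":0.2},{"turn":[0,0,0],"travel":[0,0,0],"gripper":0.2},{"turn":[0,0,0],"travel":[0,0,0],"gripper":0.2}]' >/dev/null;  python3 rel.py .5645 .0128 .102 4.4
python3 -m creep '[{"turn":[0,0,0],"travel":[0.0002,0,0.001],"gripper":0.2},{"turn":[0,0,0],"travel":[0,0,0.001],"gripper":0.2},{"turn":[0,0,0],"travel":[0,0,0],"gripper":0.2},{"turn":[0,0,0],"travel":[0,0,0],"gripper":0.2}]' >/dev/null;  python3 rel.py .5645 .0128 .102 4.4
```

```text
t 11.40 pos [0.5646 0.013  0.103 ] turn [-0.03 -0.01  0.1 ] then travel [-0.0001  0.0002  0.001 ] w 0.0315 F [ 2.01 -0.25 -1.93] g 20.0 q7 -1.55
t 11.73 pos [0.5648 0.013  0.101 ] turn [-0.03 -0.    0.1 ] then travel [-0.0003  0.0002 -0.001 ] w 0.0320 F [ 0.69 -0.33 -0.64] g 20.0 q7 -1.55
```

```bash
python3 -m creep '[{"turn":[0,0,0],"travel":[0.0001,0,0.001],"gripper":0.2},{"turn":[0,0,0],"travel":[0.0001,0,0.001],"gripper":0.2},{"turn":[0,0,0],"travel":[0,0,0],"gripper":0.2},{"turn":[0,0,0],"travel":[0,0,0],"gripper":0.2}]' >/dev/null;  python3 rel.py .5645 .0128 .102 4.4
python3 -m creep '[{"turn":[0,0,0],"travel":[0.0001,0,0.001],"gripper":0.2},{"turn":[0,0,0],"travel":[0.0001,0,0.001],"gripper":0.2},{"turn":[0,0,0],"travel":[0,0,0],"gripper":0.2},{"turn":[0,0,0],"travel":[0,0,0],"gripper":0.2}]' >/dev/null;  python3 rel.py .5645 .0128 .102 4.4
```

```text
t 12.07 pos [0.565 0.013 0.099] turn [-0.03 -0.    0.1 ] then travel [-0.0005  0.0002 -0.003 ] w 0.0319 F [ 1.79  0.43 -0.09] g 20.0 q7 -1.55
t 12.40 pos [0.5652 0.013  0.0973] turn [-0.03 -0.01  0.11] then travel [-0.0007  0.0002 -0.0047] w 0.0319 F [-0.03  0.51  3.32] g 20.0 q7 -1.55
```

```bash
python3 -m creep '[{"turn":[0,0,0],"travel":[0,0,0],"gripper":0.36},{"turn":[0,0,0],"travel":[0,0,0],"gripper":0.4},{"turn":[0,0,0],"travel":[0,0,0],"gripper":0.5},{"turn":[0,0,0],"travel":[0,0,0],"gripper":0.6},{"turn":[0,0,0],"travel":[0,0,0],"gripper":0.6},{"turn":[0,0,0],"travel":[0,0,-0.01],"gripper":0.6},{"turn":[0,0,0],"travel":[0,0,-0.02],"gripper":0.6},{"turn":[0,0,0],"travel":[0,0,-0.03],"gripper":0.6},{"turn":[0,0,0],"travel":[0,0,-0.03],"gripper":0.6},{"turn":[0,0,0],"travel":[0,0,-0.03],"gripper":1},{"turn":[0,0,0],"travel":[0,0,-0.01],"gripper":1},{"turn":[0,0,0],"travel":[0,0,0],"gripper":1},{"turn":[0,0,0],"travel":[0,0,0],"gripper":1}]' >/dev/null
python3 - <<'E'
from ov import *
from rel import rel
b=snapshot('side')
for m in mark_of(b,'wedge_head')[:3]: print(m)
print(proj(b,[.5648,.013,.13]))
cv2.imwrite('pics/set.png',crop(b,(.565,.0128,.1),(30,30),9,[box(.565,.013,4.4,-.011,.011,-.016,.016,.130)]))
# knocker grip top, plane z=.1, subpixel from top view (before: columns 203-211.x rows 227-236)
a=snapshot('top')
hsv=cv2.cvtColor(a['img'],cv2.COLOR_RGB2HSV)
v=cv2.resize(hsv[220:245,195:225,2],None,fx=8,fy=8,interpolation=cv2.INTER_CUBIC)
m=((v>195)).astype(np.uint8); m=cv2.morphologyEx(m,cv2.MORPH_OPEN,np.ones((25,25)))
n,l,st,c=cv2.connectedComponentsWithStats(m); print(st[1:],c[1:])
for i in range(1,n):
    cc=cv2.findContours((l==i).astype(np.uint8),0,1)[0][0]
    p=np.array([onz(a,((q[0]+.5)/8-.5)+[195,220],.1)[:2]*1000 for q in cc],np.float32); print(cv2.minAreaRect(p))
rel(.4705,.2555,.22,4)
cv2.imwrite('pics/kz.png',crop(a,(.47,.255,.06),(20,20),14,[box(.4705,.2555,4,-.014,.014,-.014,.014,.1),box(.4705,.2555,4,-.023,.023,-.023,.023,.034)]))
s=cv2.imread('pics/set.png'); k=cv2.imread('pics/kz.png'); h=400
cv2.imwrite('pics/two.png',np.hstack([cv2.resize(x,(400,400)) for x in(s,k)]))
E
```

```text
{'uv': [316.0, 199.8], 'p': 0.5}
[314.6924144  199.09424524]
[[  63   57   71   76 4933]
 [ 180  139   26   27  700]] [[ 97.84775998  94.31846746]
 [192.5        152.        ]]
((471.53094482421875, 258.38421630859375), (26.098648071289062, 24.16230583190918), 3.2863032817840576)
((452.13128662109375, 224.708984375), (9.257144927978516, 8.588316917419434), 3.062933921813965)
t 13.63 pos [0.5643 0.013  0.2256] turn [-0.02  0.14  0.51] then travel [-0.0766 -0.2485  0.0056] w 0.0899 F [-0.51 -0.15 -0.25] g 0.0 q7 -1.57
```

View pics/two.png

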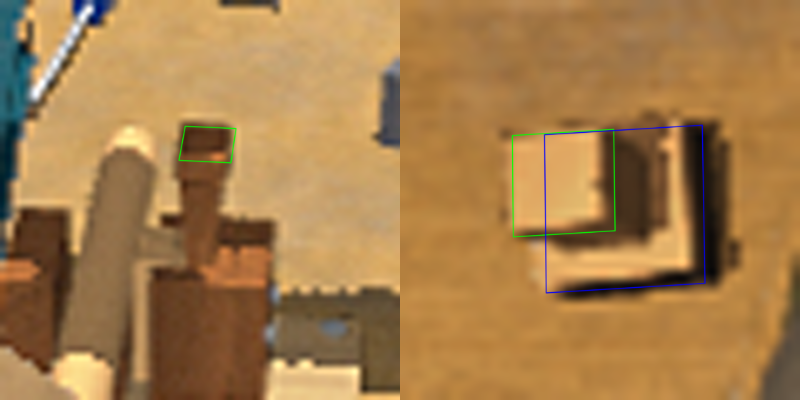

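The wedge stands by itself in the slot, its top at about z 0.130. In the right-hand panel the knocker's grip top is about 2.5 mm left of my overlay, so I take (0.4715, 0.2583) with yaw 3.5°. I'll grip it along x, which keeps the gripper body clear of the large look-alike.

```bash
python3 -m creep '[{"turn":[0,0,0],"travel":[-0.0065,-0.023,0],"gripper":1},{"turn":[0,0,0],"travel":[-0.0065,-0.023,0],"gripper":1},{"turn":[0,0,0],"travel":[-0.0065,-0.023,0],"gripper":1},{"turn":[0,0,0],"travel":[-0.0065,-0.023,0],"gripper":1},{"turn":[0,0,0],"travel":[-0.0065,-0.023,0],"gripper":1},{"turn":[0,0,0],"travel":[-0.0065,-0.023,0],"gripper":1},{"turn":[0,0,0],"travel":[-0.0065,-0.023,0],"gripper":1},{"turn":[0,0,0],"travel":[-0.0065,-0.023,0],"gripper":1},{"turn":[0,0,0],"travel":[-0.0065,-0.023,0],"gripper":1},{"turn":[0,0,0],"travel":[-0.0065,-0.023,0],"gripper":1},{"turn":[0,0,0],"travel":[-0.0065,-0.0223,0],"gripper":1},{"turn":[0,0,7],"travel":[0,0,0],"gripper":1},{"turn":[0,0,7],"travel":[0,0,0],"gripper":1},{"turn":[0,0,7],"travel":[0,0,0],"gripper":1},{"turn":[0,0,7],"travel":[0,0,0],"gripper":1},{"turn":[0,0,7],"travel":[0,0,0],"gripper":1},{"turn":[0,0,7],"travel":[0,0,0],"gripper":1},{"turn":[0,0,7],"travel":[0,0,0],"gripper":1},{"turn":[0,0,7],"travel":[0,0,0],"gripper":1}]' >/dev/null; python3 -m creep '[{"turn":[0,0,7],"travel":[0,0,0],"gripper":1},{"turn":[0,0,7],"travel":[0,0,0],"gripper":1},{"turn":[0,0,7],"travel":[0,0,0],"gripper":1},{"turn":[0,0,7],"travel":[0,0,0],"gripper":1},{"turn":[0,0,7],"travel":[0,0,0],"gripper":1},{"turn":[0,0,0],"travel":[0,0,0],"gripper":1},{"turn":[0,0,0],"travel":[0,0,0],"gripper":1},{"turn":[0,0,0],"travel":[0,0,0],"gripper":1}]'>/dev/null; python3 rel.py .4715 .2583 .060 -86.5
```

```text
t 15.88 pos [0.4793 0.2473 0.2094] turn [-0.09  1.03  1.61] then travel [-0.0114  0.0071  0.1494] w 0.0929 F [ 1.32 -0.32  0.72] g 0.0 q7 -2.63
```

Joint 7 came up against its range that way, so I'm turning the other way to the equivalent half-turn grasp.

```bash
python3 -m creep '[{"turn":[0,0,-7],"travel":[0,0,0],"gripper":1},{"turn":[0,0,-7],"travel":[0,0,0],"gripper":1},{"turn":[0,0,-7],"travel":[0,0,0],"gripper":1},{"turn":[0,0,-7],"travel":[0,0,0],"gripper":1},{"turn":[0,0,-7],"travel":[0,0,0],"gripper":1},{"turn":[0,0,-7],"travel":[0,0,0],"gripper":1},{"turn":[0,0,-7],"travel":[0,0,0],"gripper":1},{"turn":[0,0,-7],"travel":[0,0,0],"gripper":1},{"turn":[0,0,-7],"travel":[0,0,0],"gripper":1},{"turn":[0,0,-7],"travel":[0,0,0],"gripper":1},{"turn":[0,0,-7],"travel":[0,0,0],"gripper":1},{"turn":[0,0,-7],"travel":[0,0,0],"gripper":1},{"turn":[0,0,-7],"travel":[0,0,0],"gripper":1},{"turn":[0,0,0],"travel":[0,0,0],"gripper":1}]' >/dev/null; python3 rel.py .4715 .2583 .060 3.5
python3 -m creep '[{"turn":[0,0,-7],"travel":[0,0,0],"gripper":1},{"turn":[0,0,-7],"travel":[0,0,0],"gripper":1},{"turn":[0,0,-7],"travel":[0,0,0],"gripper":1},{"turn":[0,0,-7],"travel":[0,0,0],"gripper":1},{"turn":[0,0,-7],"travel":[0,0,0],"gripper":1},{"turn":[0,0,-7],"travel":[0,0,0],"gripper":1},{"turn":[0,0,-7],"travel":[0,0,0],"gripper":1},{"turn":[0,0,-7],"travel":[0,0,0],"gripper":1},{"turn":[0,0,-7],"travel":[0,0,0],"gripper":1},{"turn":[0,0,-7],"travel":[0,0,0],"gripper":1},{"turn":[0,0,-7],"travel":[0,0,0],"gripper":1},{"turn":[0,0,-7],"travel":[0,0,0],"gripper":1},{"turn":[0,0,-7],"travel":[0,0,0],"gripper":1},{"turn":[0,0,0],"travel":[0,0,0],"gripper":1},{"turn":[0,0,0],"travel":[0,0,0],"gripper":1},{"turn":[0,0,0],"travel":[0,0,0],"gripper":1}]' >/dev/null; python3 rel.py .4715 .2583 .060 93.5
```

```text
t 17.05 pos [0.4799 0.2478 0.211 ] turn [-1.28 -0.26  2.9 ] then travel [-0.0078 -0.011   0.151 ] w 0.0930 F [ 0.18 -0.56  0.39] g 0.0 q7 -1.42
t 18.38 pos [0.4793 0.2481 0.2095] turn [ 0.14 -1.15  3.23] then travel [ 0.0107 -0.0071  0.1495] w 0.0930 F [ 0.37  0.07 -0.13] g 0.0 q7 -0.20
```

```bash
python3 -m creep '[{"turn":[0.14,-1.15,3.23],"travel":[0,0,0],"gripper":1},{"turn":[0,0,0],"travel":[0.0107,-0.0071,0],"gripper":1},{"turn":[0,0,0],"travel":[0,0,0.02],"gripper":1},{"turn":[0,0,0],"travel":[0,0,0.02],"gripper":1},{"turn":[0,0,0],"travel":[0,0,0.02],"gripper":1},{"turn":[0,0,0],"travel":[0,0,0.02],"gripper":1},{"turn":[0,0,0],"travel":[0,0,0],"gripper":1},{"turn":[0,0,0],"travel":[0,0,0],"gripper":1},{"turn":[0,0,0],"travel":[0,0,0],"gripper":1}]' >/dev/null; python3 rel.py .4715 .2583 .060 93.5
```

```text
t 19.13 pos [0.4711 0.259  0.1298] turn [-0.02  0.    0.32] then travel [-0.0008  0.0003  0.0698] w 0.0930 F [-0.67  0.72  0.01] g 0.0 q7 -0.22
```

```bash
python3 -m creep '[{"turn":[0,0,0.3],"travel":[-0.0007,0.0003,0.02],"gripper":1},{"turn":[0,0,0],"travel":[0,0,0.02],"gripper":1},{"turn":[0,0,0],"travel":[0,0,0.02],"gripper":1},{"turn":[0,0,0],"travel":[0,0,0.0098],"gripper":1},{"turn":[0,0,0],"travel":[0,0,0],"gripper":0.6},{"turn":[0,0,0],"travel":[0,0,0],"gripper":0.4},{"turn":[0,0,0],"travel":[0,0,0],"gripper":0.3},{"turn":[0,0,0],"travel":[0,0,0],"gripper":0.15},{"turn":[0,0,0],"travel":[0,0,0],"gripper":0.15},{"turn":[0,0,0],"travel":[0,0,0],"gripper":0.15},{"turn":[0,0,0],"travel":[0,0,0],"gripper":0.15},{"turn":[0,0,0],"travel":[0,0,0],"gripper":0.15}]' 15 >/dev/null; python3 rel.py .4715 .2583 .060 93.5
```

```text
t 20.13 pos [0.4714 0.2579 0.0595] turn [-0.04  0.01  0.03] then travel [ 0.0004  0.0002 -0.0005] w 0.0441 F [ 0.14 -0.76  0.51] g 0.0 q7 -0.17
```

```bash
python3 -m creep '[{"turn":[0,0,0],"travel":[0,0,0],"gripper":0.15},{"turn":[0,0,0],"travel":[0,0,0],"gripper":0.15},{"turn":[0,0,0],"travel":[0,0,0],"gripper":0.15},{"turn":[0,0,0],"travel":[0,0,0],"gripper":0.15},{"turn":[0,0,0],"travel":[0,0,0],"gripper":0.15}]' 15 >/dev/null; python3 rel.py .4715 .2583 .060 93.5; python3 -m creep '[{"turn":[0,0,0],"travel":[0,0,0],"gripper":0.15},{"turn":[0,0,0],"travel":[0,0,0],"gripper":0.15}]' 50 >/dev/null; python3 rel.py .4715 .2583 .060 93.5
```

```text
t 20.55 pos [0.4713 0.2578 0.0592] turn [-0.05  0.02  0.03] then travel [ 0.0005  0.0002 -0.0008] w 0.0286 F [ 0.16 -0.17 -0.26] g 14.6 q7 -0.17
t 20.72 pos [0.4713 0.2578 0.0592] turn [-0.05  0.02  0.03] then travel [ 0.0005  0.0002 -0.0008] w 0.0281 F [-0.44 -0.38  0.2 ] g 48.9 q7 -0.17
```

```bash
python3 -m creep '[{"turn":[0,0,0],"travel":[0,0,-0.01],"gripper":0.15},{"turn":[0,0,0],"travel":[0,0,-0.025],"gripper":0.15},{"turn":[0,0,0],"travel":[0,0,-0.025],"gripper":0.15},{"turn":[0,0,0],"travel":[0,0,-0.025],"gripper":0.15},{"turn":[0,0,0],"travel":[0,0,-0.025],"gripper":0.15},{"turn":[0,0,0],"travel":[0,0,-0.025],"gripper":0.15},{"turn":[0,0,0],"travel":[0,0,-0.025],"gripper":0.15},{"turn":[0,0,0],"travel":[0,0,-0.01],"gripper":0.15},{"turn":[0,0,0],"travel":[0,0,0],"gripper":0.15},{"turn":[0,0,6.92],"travel":[0,0,0],"gripper":0.15},{"turn":[0,0,6.92],"travel":[0,0,0],"gripper":0.15},{"turn":[0,0,6.92],"travel":[0,0,0],"gripper":0.15},{"turn":[0,0,6.92],"travel":[0,0,0],"gripper":0.15},{"turn":[0,0,6.92],"travel":[0,0,0],"gripper":0.15},{"turn":[0,0,6.92],"travel":[0,0,0],"gripper":0.15},{"turn":[0,0,6.92],"travel":[0,0,0],"gripper":0.15},{"turn":[0,0,6.92],"travel":[0,0,0],"gripper":0.15},{"turn":[0,0,6.92],"travel":[0,0,0],"gripper":0.15},{"turn":[0,0,6.92],"travel":[0,0,0],"gripper":0.15},{"turn":[0,0,6.92],"travel":[0,0,0],"gripper":0.15}]' 50 >/dev/null; python3 -m creep '[{"turn":[0,0,6.92],"travel":[0,0,0],"gripper":0.15},{"turn":[0,0,6.92],"travel":[0,0,0],"gripper":0.15},{"turn":[0,0,0],"travel":[0.006,0.02,0],"gripper":0.15},{"turn":[0,0,0],"travel":[0.006,0.02,0],"gripper":0.15},{"turn":[0,0,0],"travel":[0.006,0.02,0],"gripper":0.15},{"turn":[0,0,0],"travel":[0.006,0.02,0],"gripper":0.15},{"turn":[0,0,0],"travel":[0.006,0.02,0],"gripper":0.15},{"turn":[0,0,0],"travel":[0.006,0.02,0],"gripper":0.15},{"turn":[0,0,0],"travel":[0.006,0.02,0],"gripper":0.15},{"turn":[0,0,0],"travel":[0.006,0.02,0],"gripper":0.15},{"turn":[0,0,0],"travel":[0.006,0.02,0],"gripper":0.15},{"turn":[0,0,0],"travel":[0.006,0.02,0],"gripper":0.15},{"turn":[0,0,0],"travel":[0.006,0.02,0],"gripper":0.15},{"turn":[0,0,0],"travel":[0.006,0.02,0],"gripper":0.15},{"turn":[0,0,0],"travel":[0,0,0],"gripper":0.15},{"turn":[0,0,0],"travel":[0,0,0],"gripper":0.15},{"turn":[0,0,0],"travel":[0,0,0],"gripper":0.15},{"turn":[0,0,0],"travel":[0,0,0],"gripper":0.15}]' 50 >/dev/null; python3 rel.py .5652 .013 .195 4.4
```

```text
t 23.88 pos [0.5576 0.0239 0.2284] turn [ 0.01  0.14 -0.76] then travel [0.0067 0.0114 0.0334] w 0.0284 F [ 0.19  0.37 -1.35] g 48.9 q7 -1.11
```

```bash
python3 -m creep '[{"turn":[0,0,-0.76],"travel":[0.0033,0.0057,0],"gripper":0.15},{"turn":[0,0,0],"travel":[0.0034,0.0057,0],"gripper":0.15},{"turn":[0,0,0],"travel":[0,0,0.015],"gripper":0.15},{"turn":[0,0,0],"travel":[0,0,0.012],"gripper":0.15},{"turn":[0,0,0],"travel":[0,0,0.004],"gripper":0.15},{"turn":[0,0,0],"travel":[0,0,0],"gripper":0.15},{"turn":[0,0,0],"travel":[0,0,0],"gripper":0.15},{"turn":[0,0,0],"travel":[0,0,0],"gripper":0.15},{"turn":[0,0,0],"travel":[0,0,0],"gripper":0.15}]' 50 >/dev/null; python3 rel.py .5652 .013 .195 4.4; python3 -m creep '[{"turn":[0,0,0],"travel":[0,0,0.0015],"gripper":0.15},{"turn":[0,0,0],"travel":[0,0,0.0015],"gripper":0.15},{"turn":[0,0,0],"travel":[0,0,0],"gripper":0.15}]'|grep force; python3 -m creep '[{"turn":[0,0,0],"travel":[0,0,0.0015],"gripper":0.15},{"turn":[0,0,0],"travel":[0,0,0.001],"gripper":0.15},{"turn":[0,0,0],"travel":[0,0,0],"gripper":0.15}]'|grep force;  python3 rel.py .5652 .013 .195 4.4
```

```text
t 24.63 pos [0.566  0.0119 0.1987] turn [ 0.02  0.01 -0.06] then travel [-0.0007 -0.0011  0.0037] w 0.0284 F [-0.18  0.64 -1.72] g 48.9 q7 -1.04
wrist_force: [-0.7, -0.1, -2.0]
grasp_force: 48.9
wrist_force: [0.5, -0.2, -2.0]
grasp_force: 48.9
t 25.13 pos [0.5656 0.012  0.1925] turn [ 0.02  0.07 -0.07] then travel [-0.0003 -0.0011 -0.0025] w 0.0280 F [ 0.47 -0.17 -1.98] g 48.9 q7 -1.04
```

```bash
python3 -m creep '[{"turn":[0,0,0],"travel":[0,0,0.001],"gripper":0.15},{"turn":[0,0,0],"travel":[0,0,0.001],"gripper":0.15},{"turn":[0,0,0],"travel":[0,0,0],"gripper":0.15}]'|grep wrist;  python3 -m creep '[{"turn":[0,0,0],"travel":[0,0,0.001],"gripper":0.15},{"turn":[0,0,0],"travel":[0,0,0],"gripper":0.15}]'|grep wrist; python3 -m creep '[{"turn":[0,0,0],"travel":[0,0,0.001],"gripper":0.15},{"turn":[0,0,0],"travel":[0,0,0],"gripper":0.15}]'|grep wrist;  python3 rel.py .5652 .013 .18 4.4
```

```text
wrist_force: [-0.2, 0.0, -1.6]
wrist_force: [-0.0, -1.2, -0.3]
wrist_force: [-0.9, 0.4, 2.3]
t 25.72 pos [0.566  0.0119 0.189 ] turn [ 0.01  0.02 -0.07] then travel [-0.0007 -0.0012  0.009 ] w 0.0279 F [-0.9   0.38  2.3 ] g 48.9 q7 -1.03
```

```bash
python3 -m creep '[{"turn":[0,0,0],"travel":[0,0,0.0007],"gripper":0.15},{"turn":[0,0,0],"travel":[0,0,0],"gripper":0.15}]'|grep wrist; python3 rel.py .5652 .013 .18 4.4
```

```text
wrist_force: [-0.9, -0.2, 5.3]
t 25.88 pos [0.5659 0.0118 0.1883] turn [ 0.01  0.02 -0.07] then travel [-0.0006 -0.0012  0.0083] w 0.0280 F [-0.9  -0.21  5.27] g 48.9 q7 -1.03
```

```bash
python3 -m creep '[{"turn":[0,0,0],"travel":[0,0,0.0005],"gripper":0.15},{"turn":[0,0,0],"travel":[0,0,0.0005],"gripper":0.15},{"turn":[0,0,0],"travel":[0,0,0],"gripper":0.15}]'|grep wrist; python3 rel.py .5652 .013 .18 4.4
```

```text
wrist_force: [-1.3, -0.6, 5.2]
t 26.13 pos [0.566  0.0119 0.1872] turn [ 0.02  0.02 -0.07] then travel [-0.0007 -0.0012  0.0072] w 0.0281 F [-1.33 -0.57  5.18] g 48.9 q7 -1.03
```

```bash
python3 -m creep '[{"turn":[0,0,0],"travel":[0,0,0.0005],"gripper":0.15},{"turn":[0,0,0],"travel":[0,0,0.0005],"gripper":0.15},{"turn":[0,0,0],"travel":[0,0,0],"gripper":0.15}]'|grep wrist; python3 rel.py .5652 .013 .18 4.4
```

```text
wrist_force: [-0.5, 0.0, 4.5]
t 26.38 pos [0.566  0.0119 0.1862] turn [ 0.03  0.01 -0.07] then travel [-0.0007 -0.0012  0.0062] w 0.0278 F [-0.47  0.01  4.51] g 48.9 q7 -1.03
```

```bash
python3 -m creep '[{"turn":[0,0,0],"travel":[0,0,0.0007],"gripper":0.15},{"turn":[0,0,0],"travel":[0,0,0.0007],"gripper":0.15},{"turn":[0,0,0],"travel":[0,0,0.0007],"gripper":0.15},{"turn":[0,0,0],"travel":[0,0,0],"gripper":0.15}]'|grep wrist; python3 rel.py .5652 .013 .18 4.4
```

```text
wrist_force: [-0.1, 0.1, 5.1]
t 26.72 pos [0.5661 0.0118 0.1841] turn [ 0.03  0.   -0.07] then travel [-0.0009 -0.0013  0.0041] w 0.0284 F [-0.07  0.06  5.08] g 48.9 q7 -1.03
```

```bash
python3 -m creep '[{"turn":[0,0,0],"travel":[0,0,0.0007],"gripper":0.15},{"turn":[0,0,0],"travel":[0,0,0.0007],"gripper":0.15},{"turn":[0,0,0],"travel":[0,0,0.0007],"gripper":0.15},{"turn":[0,0,0],"travel":[0,0,0],"gripper":0.15}]'|grep wrist; python3 -m creep '[{"turn":[0,0,0],"travel":[0,0,0.0007],"gripper":0.15},{"turn":[0,0,0],"travel":[0,0,0.0007],"gripper":0.15},{"turn":[0,0,0],"travel":[0,0,0],"gripper":0.15}]'|grep wrist; python3 rel.py .5652 .013 .18 4.4
```

```text
wrist_force: [0.7, 0.2, 5.1]
wrist_force: [1.6, 0.6, 4.3]
t 27.30 pos [0.5664 0.0118 0.1807] turn [ 0.04 -0.03 -0.07] then travel [-0.0011 -0.0013  0.0007] w 0.0282 F [1.58 0.63 4.26] g 48.9 q7 -1.02
```

```bash
python3 -m creep '[{"turn":[0,0,0],"travel":[0.0001,0,0.0005],"gripper":0.15},{"turn":[0,0,0],"travel":[0.0001,0,0.0005],"gripper":0.15},{"turn":[0,0,0],"travel":[0,0,0],"gripper":0.15}]'|grep wrist; python3 rel.py .5652 .013 .18 4.4
```

```text
wrist_force: [0.7, -0.5, 5.1]
t 27.55 pos [0.5665 0.0118 0.1796] turn [ 0.03 -0.01 -0.07] then travel [-0.0012 -0.0013 -0.0004] w 0.0281 F [ 0.71 -0.5   5.08] g 48.9 q7 -1.02
```

```bash
python3 -m creep '[{"turn":[0,0,0],"travel":[0.0001,0,0.0005],"gripper":0.15},{"turn":[0,0,0],"travel":[0.0001,0,0.0005],"gripper":0.15},{"turn":[0,0,0],"travel":[0,0,0],"gripper":0.15}]'|grep wrist; python3 rel.py .5652 .013 .18 4.4
```

```text
wrist_force: [-0.0, -0.0, 5.1]
t 27.80 pos [0.5666 0.0118 0.1786] turn [ 0.04 -0.01 -0.07] then travel [-0.0013 -0.0013 -0.0014] w 0.0281 F [-0.03 -0.02  5.11] g 48.9 q7 -1.02
```

```bash
python3 -m creep '[{"turn":[0,0,0],"travel":[0.0001,0,0.0005],"gripper":0.15},{"turn":[0,0,0],"travel":[0.0001,0,0.0005],"gripper":0.15},{"turn":[0,0,0],"travel":[0,0,0],"gripper":0.15}]'|grep wrist; python3 rel.py .5652 .013 .18 4.4
```

```text
wrist_force: [-0.8, 0.2, 5.0]
t 28.05 pos [0.5667 0.0118 0.1776] turn [ 0.03  0.   -0.07] then travel [-0.0014 -0.0013 -0.0024] w 0.0278 F [-0.8   0.17  5.02] g 48.9 q7 -1.02
```

```bash
python3 -m creep '[{"turn":[0,0,0],"travel":[0,0,0.0005],"gripper":0.15},{"turn":[0,0,0],"travel":[0.0001,0,0.0005],"gripper":0.15},{"turn":[0,0,0],"travel":[0,0,0.0004],"gripper":0.15},{"turn":[0,0,0],"travel":[0,0,0],"gripper":0.15}]'|egrep 'wrist|eef_pos'
```

```text
eef_pos: [0.5668, 0.0118, 0.1762]
wrist_force: [0.3, -0.2, 5.0]
```

```bash
python3 -m creep '[{"turn":[0,0,0],"travel":[0,0,0.0005],"gripper":0.15},{"turn":[0,0,0],"travel":[0.0001,0,0.0005],"gripper":0.15},{"turn":[0,0,0],"travel":[0,0,0.0004],"gripper":0.15},{"turn":[0,0,0],"travel":[0,0,0],"gripper":0.15}]'|egrep 'wrist|eef_pos'
```

```text
eef_pos: [0.567, 0.0119, 0.1748]
wrist_force: [-0.1, -0.0, 4.3]
```

```bash
python3 -m creep '[{"turn":[0,0,0],"travel":[0,0,0.0005],"gripper":0.15},{"turn":[0,0,0],"travel":[0.0001,0,0.0005],"gripper":0.15},{"turn":[0,0,0],"travel":[0,0,0.0004],"gripper":0.15},{"turn":[0,0,0],"travel":[0,0,0],"gripper":0.15}]'|egrep 'wrist|eef_pos'
```

```text
eef_pos: [0.5671, 0.0119, 0.1734]
wrist_force: [-0.1, -0.7, 5.5]
```

```bash
python3 -m creep '[{"turn":[0,0,0],"travel":[0,0,0.0005],"gripper":0.15},{"turn":[0,0,0],"travel":[0.0001,0,0.0005],"gripper":0.15},{"turn":[0,0,0],"travel":[0,0,0.0004],"gripper":0.15},{"turn":[0,0,0],"travel":[0,0,0],"gripper":0.15}]'|egrep 'wrist|eef_pos'
```

```text
eef_pos: [0.5672, 0.0119, 0.172]
wrist_force: [-0.1, -1.1, 4.0]
```

```bash
python3 -m creep '[{"turn":[0,0,0],"travel":[0,0,0.0005],"gripper":0.15},{"turn":[0,0,0],"travel":[0.0001,0,0.0005],"gripper":0.15},{"turn":[0,0,0],"travel":[0,0,0.0004],"gripper":0.15},{"turn":[0,0,0],"travel":[0,0,0],"gripper":0.15}]'|egrep 'wrist|eef_pos'
```

```text
eef_pos: [0.5673, 0.0119, 0.1706]
wrist_force: [0.2, -0.5, 5.0]
```

```bash
python3 -m creep '[{"turn":[0,0,0],"travel":[0,0,0.0005],"gripper":0.15},{"turn":[0,0,0],"travel":[0.0001,0,0.0005],"gripper":0.15},{"turn":[0,0,0],"travel":[0,0,0.0004],"gripper":0.15},{"turn":[0,0,0],"travel":[0,0,0],"gripper":0.15}]'|egrep 'wrist|eef_pos'
```

```text
eef_pos: [0.5674, 0.0118, 0.1692]
wrist_force: [1.1, -1.6, 5.2]
```

```bash
python3 -m creep '[{"turn":[0,0,0],"travel":[0,0,0.0005],"gripper":0.15},{"turn":[0,0,0],"travel":[0.0001,0,0.0005],"gripper":0.15},{"turn":[0,0,0],"travel":[0,0,0.0004],"gripper":0.15},{"turn":[0,0,0],"travel":[0,0,0],"gripper":0.15}]'|egrep 'wrist|eef_pos'
```

```text
eef_pos: [0.5676, 0.0119, 0.1678]
wrist_force: [0.8, -0.1, 6.1]
```

```bash
python3 -m creep '[{"turn":[0,0,0],"travel":[0,0,0.0005],"gripper":0.15},{"turn":[0,0,0],"travel":[0.0001,0,0.0005],"gripper":0.15},{"turn":[0,0,0],"travel":[0,0,0.0004],"gripper":0.15},{"turn":[0,0,0],"travel":[0,0,0],"gripper":0.15}]'|egrep 'wrist|eef_pos'
```

```text
eef_pos: [0.5676, 0.0119, 0.1664]
wrist_force: [0.8, 0.8, 4.6]
```

```bash
python3 -m creep '[{"turn":[0,0,0],"travel":[0,0,0.0005],"gripper":0.15},{"turn":[0,0,0],"travel":[0.0001,0,0.0005],"gripper":0.15},{"turn":[0,0,0],"travel":[0,0,0.0004],"gripper":0.15},{"turn":[0,0,0],"travel":[0,0,0],"gripper":0.15}]'|egrep 'wrist|eef_pos'
```

```text
eef_pos: [0.5678, 0.0119, 0.1651]
wrist_force: [0.9, -0.8, 5.4]
```

```bash
python3 -m creep '[{"turn":[0,0,0],"travel":[0,0,0.0005],"gripper":0.15},{"turn":[0,0,0],"travel":[0.0001,0,0.0005],"gripper":0.15},{"turn":[0,0,0],"travel":[0,0,0.0004],"gripper":0.15},{"turn":[0,0,0],"travel":[0,0,0],"gripper":0.15}]'|egrep 'wrist|eef_pos'
```

```text
eef_pos: [0.5679, 0.0119, 0.1637]
wrist_force: [-0.7, -0.1, 6.0]
```

```bash
python3 -m creep '[{"turn":[0,0,0],"travel":[0,0,0.0005],"gripper":0.15},{"turn":[0,0,0],"travel":[0.0001,0,0.0005],"gripper":0.15},{"turn":[0,0,0],"travel":[0,0,0.0004],"gripper":0.15},{"turn":[0,0,0],"travel":[0,0,0],"gripper":0.15}]'|egrep 'wrist|eef_pos'
```

```text
eef_pos: [0.568, 0.0119, 0.1624]
wrist_force: [-0.3, -0.5, 7.2]
```

```bash
python3 -m creep '[{"turn":[0,0,0],"travel":[0,0,0.0005],"gripper":0.15},{"turn":[0,0,0],"travel":[0.0001,0,0.0005],"gripper":0.15},{"turn":[0,0,0],"travel":[0,0,0],"gripper":0.15},{"turn":[0,0,0],"travel":[0,0,0],"gripper":0.15}]'|egrep 'wrist|eef_pos'
```

```text
eef_pos: [0.5681, 0.0119, 0.1617]
wrist_force: [-0.7, 0.1, 11.1]
```

```bash
python3 -m creep '[{"turn":[0,0,0],"travel":[0,0,0.0004],"gripper":0.15},{"turn":[0,0,0],"travel":[0,0,0],"gripper":0.15},{"turn":[0,0,0],"travel":[0,0,0],"gripper":0.15}]'|egrep 'wrist|eef_pos'
```

```text
eef_pos: [0.5682, 0.0118, 0.1614]
wrist_force: [-1.2, 0.9, 12.1]
```

```bash
python3 -m creep '[{"turn":[0,0,0],"travel":[0,0,0.0004],"gripper":0.15},{"turn":[0,0,0],"travel":[0,0,0],"gripper":0.15},{"turn":[0,0,0],"travel":[0,0,0],"gripper":0.15}]'|egrep 'wrist|eef_pos'
```

```text
eef_pos: [0.5682, 0.0118, 0.1612]
wrist_force: [-2.0, -0.0, 13.7]
```

```bash
python3 -m creep '[{"turn":[0,0,0],"travel":[0,0,0.0004],"gripper":0.15},{"turn":[0,0,0],"travel":[0,0,0],"gripper":0.15},{"turn":[0,0,0],"travel":[0,0,0],"gripper":0.15}]'|egrep 'wrist|eef_pos'
```

```text
eef_pos: [0.5682, 0.0118, 0.1609]
wrist_force: [-1.8, 1.8, 16.5]
```

```bash
python3 -m creep '[{"turn":[0,0,0],"travel":[0,0,0.0003],"gripper":0.15},{"turn":[0,0,0],"travel":[0,0,0],"gripper":0.15},{"turn":[0,0,0],"travel":[0,0,0],"gripper":0.15}]'|egrep 'wrist|eef_pos'
```

```text
eef_pos: [0.5683, 0.0118, 0.1607]
wrist_force: [-2.7, -0.2, 17.3]
```

```bash
python3 -m creep '[{"turn":[0,0,0],"travel":[-0.0003,0,0.0003],"gripper":0.15},{"turn":[0,0,0],"travel":[0,0,0],"gripper":0.15},{"turn":[0,0,0],"travel":[0,0,0],"gripper":0.15},{"turn":[0,0,0],"travel":[0,0,0],"gripper":0.15}]'|egrep 'wrist|eef_pos'; python3 -m creep '[{"turn":[0,0,0],"travel":[0,0,-0.0015],"gripper":0.15},{"turn":[0,0,0],"travel":[0,0,-0.002],"gripper":0.15},{"turn":[0,0,0],"travel":[0,0,0],"gripper":0.15},{"turn":[0,0,0],"travel":[0,0,0],"gripper":0.15}]'|egrep 'wrist|eef_pos'; python3 -m creep '[{"turn":[0,0,0],"travel":[0,0,0.0013],"gripper":0.15},{"turn":[0,0,0],"travel":[0,0,0.0012],"gripper":0.15},{"turn":[0,0,0],"travel":[0,0,0],"gripper":0.15},{"turn":[0,0,0],"travel":[0,0,0],"gripper":0.15}]'|egrep 'wrist|eef_pos'
```

```text
eef_pos: [0.5682, 0.0117, 0.1606]
wrist_force: [-1.9, 0.3, 18.2]
eef_pos: [0.5668, 0.0122, 0.1623]
wrist_force: [1.6, -0.6, -0.9]
eef_pos: [0.5671, 0.012, 0.1609]
wrist_force: [-3.9, 0.6, 14.7]
```

```bash
python3 -m creep '[{"turn":[0,0,0],"travel":[0,0,0.0005],"gripper":0.15},{"turn":[0,0,0],"travel":[0,0,0.0003],"gripper":0.15},{"turn":[0,0,0],"travel":[0,0,0],"gripper":0.15},{"turn":[0,0,0],"travel":[0,0,0],"gripper":0.15}]'|egrep 'wrist|eef_pos'; python3 -m creep '[{"turn":[0,0,0],"travel":[0,0,-0.003],"gripper":0.15},{"turn":[0,0,0],"travel":[0,0,-0.006],"gripper":0.15},{"turn":[0,0,0],"travel":[0,0,-0.015],"gripper":0.15},{"turn":[0,0,0],"travel":[0,0,-0.025],"gripper":0.15},{"turn":[0,0,0],"travel":[0,0,-0.025],"gripper":0.15},{"turn":[0,0,0],"travel":[0,0,0],"gripper":0.15},{"turn":[0,0,0],"travel":[0,0,0],"gripper":0.15},{"turn":[0,0,0],"travel":[0,0,0],"gripper":0.15},{"turn":[0,0,0],"travel":[0,0,0],"gripper":0.15}]'|egrep 'wrist|eef_pos'; python3 rel.py .470 .218 .0592 4.4
```

```text
eef_pos: [0.5672, 0.0119, 0.1605]
wrist_force: [-3.9, 0.8, 17.8]
eef_pos: [0.5664, 0.0124, 0.2322]
wrist_force: [0.2, 0.8, -1.8]
t 35.13 pos [0.5664 0.0124 0.2322] turn [ 0.02  0.17 -0.05] then travel [-0.0804 -0.2124  0.173 ] w 0.0279 F [ 0.17  0.75 -1.81] g 48.9 q7 -1.09
```

```bash
python3 -m creep '[{"turn":[0,0,0],"travel":[-0.0073,-0.0193,0],"gripper":0.15},{"turn":[0,0,0],"travel":[-0.0073,-0.0193,0],"gripper":0.15},{"turn":[0,0,0],"travel":[-0.0073,-0.0193,0],"gripper":0.15},{"turn":[0,0,0],"travel":[-0.0073,-0.0193,0],"gripper":0.15},{"turn":[0,0,0],"travel":[-0.0073,-0.0193,0],"gripper":0.15},{"turn":[0,0,0],"travel":[-0.0073,-0.0193,0],"gripper":0.15},{"turn":[0,0,0],"travel":[-0.0073,-0.0193,0],"gripper":0.15},{"turn":[0,0,0],"travel":[-0.0073,-0.0193,0],"gripper":0.15},{"turn":[0,0,0],"travel":[-0.0073,-0.0193,0],"gripper":0.15},{"turn":[0,0,0],"travel":[-0.0073,-0.0193,0],"gripper":0.15},{"turn":[0,0,0],"travel":[-0.0073,-0.0193,0],"gripper":0.15},{"turn":[0,0,0],"travel":[0,0,0.025],"gripper":0.15},{"turn":[0,0,0],"travel":[0,0,0.03],"gripper":0.15},{"turn":[0,0,0],"travel":[0,0,0.03],"gripper":0.15},{"turn":[0,0,0],"travel":[0,0,0.03],"gripper":0.15},{"turn":[0,0,0],"travel":[0,0,0.025],"gripper":0.15},{"turn":[0,0,0],"travel":[0,0,0],"gripper":0.15},{"turn":[0,0,0],"travel":[0,0,0],"gripper":0.15},{"turn":[0,0,0],"travel":[0,0,0],"gripper":0.15},{"turn":[0,0,0],"travel":[0,0,0],"gripper":0.15}]'|egrep 'wrist|eef_pos'; python3 rel.py .470 .218 .0592 4.4
```

```text
eef_pos: [0.4717, 0.2177, 0.0946]
wrist_force: [0.6, 0.9, -2.0]
t 36.80 pos [0.4717 0.2177 0.0946] turn [-0.02 -0.04 -0.08] then travel [-0.0017 -0.0004  0.0354] w 0.0282 F [ 0.56  0.93 -1.99] g 48.9 q7 -1.25
```

```bash
python3 -m creep '[{"turn":[0,0,0],"travel":[0,0,0.015],"gripper":0.15},{"turn":[0,0,0],"travel":[0,0,0.01],"gripper":0.15},{"turn":[0,0,0],"travel":[0,0,0.006],"gripper":0.15},{"turn":[0,0,0],"travel":[0,0,0.002],"gripper":0.15},{"turn":[0,0,0],"travel":[0,0,0.001],"gripper":0.15},{"turn":[0,0,0],"travel":[0,0,0],"gripper":0.15},{"turn":[0,0,0],"travel":[0,0,0],"gripper":0.15},{"turn":[0,0,0],"travel":[0,0,0],"gripper":0.15}]'|egrep 'wrist|eef_pos'; python3 -m creep '[{"turn":[0,0,0],"travel":[0,0,0.0007],"gripper":0.15},{"turn":[0,0,0],"travel":[0,0,0],"gripper":0.15},{"turn":[0,0,0],"travel":[0,0,0],"gripper":0.15}]'|egrep 'wrist|eef_pos';  python3 -m creep '[{"turn":[0,0,0],"travel":[0,0,0.0006],"gripper":0.15},{"turn":[0,0,0],"travel":[0,0,0],"gripper":0.15},{"turn":[0,0,0],"travel":[0,0,0],"gripper":0.15}]'|egrep 'wrist|eef_pos'
```

```text
eef_pos: [0.4712, 0.2176, 0.0598]
wrist_force: [0.9, 0.1, -2.0]
eef_pos: [0.4712, 0.2177, 0.059]
wrist_force: [-1.2, 0.1, 2.6]
eef_pos: [0.4712, 0.2177, 0.0585]
wrist_force: [-1.3, -0.8, 7.8]
```

```bash
python3 -m creep '[{"turn":[0,0,0],"travel":[0,0,-0.0005],"gripper":0.15},{"turn":[0,0,0],"travel":[0,0,0],"gripper":0.32},{"turn":[0,0,0],"travel":[0,0,0],"gripper":0.36},{"turn":[0,0,0],"travel":[0,0,0],"gripper":0.45},{"turn":[0,0,0],"travel":[0,0,0],"gripper":0.55},{"turn":[0,0,0],"travel":[0,0,0],"gripper":0.6},{"turn":[0,0,0],"travel":[0,0,0],"gripper":0.6},{"turn":[0,0,0],"travel":[0,0,-0.01],"gripper":0.6},{"turn":[0,0,0],"travel":[0,0,-0.02],"gripper":0.6},{"turn":[0,0,0],"travel":[0,0,-0.03],"gripper":0.6},{"turn":[0,0,0],"travel":[0,0,-0.03],"gripper":0.6},{"turn":[0,0,0],"travel":[0,0,-0.03],"gripper":0.6},{"turn":[0,0,0],"travel":[0,0,-0.03],"gripper":0.6},{"turn":[0,0,0],"travel":[0,0,-0.03],"gripper":0.6},{"turn":[0,0,0],"travel":[0,0,0],"gripper":0.6},{"turn":[0,0,0],"travel":[0,0,0],"gripper":0.6}]'|egrep 'wrist|eef_pos|width'
python3 - <<'E'
from ov import *
b=snapshot('side')
cv2.imwrite('pics/end.png',cv2.resize(b['img'][165:345,240:440,::-1],None,fx=3.3,fy=3.3,interpolation=cv2.INTER_CUBIC))
E
```

```text
eef_pos: [0.4715, 0.2182, 0.2397]
wrist_force: [0.1, 0.4, -0.0]
width: 0.056
```

View pics/end.png

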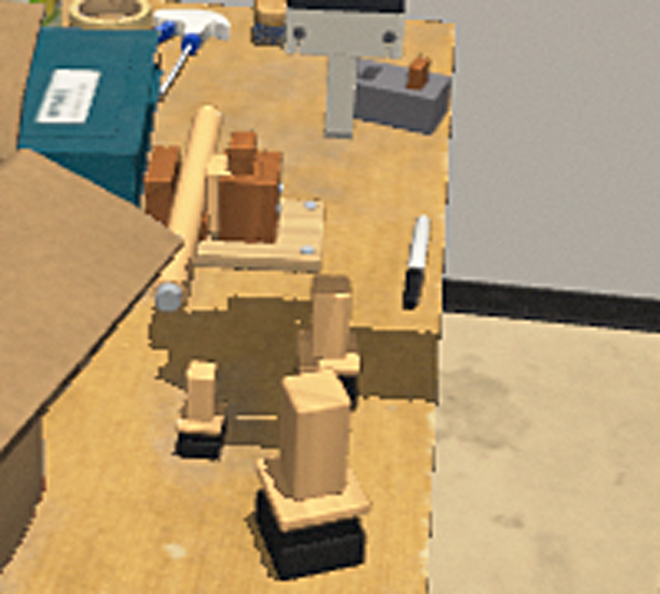

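The final view shows the wedge driven into the clamp at (243,150) with the pole gripped against the anvil. The knocker stands upright at (332,330), and the clutter and packing bar look undisturbed. I'm handing in.

```bash
python3 -c "
from bench import robot
print(robot.hand_in())"
```

```text
the job is handed in; nothing more can be done
None
```

I handed the job in at about 38 s: the wedge is tapped home until it stopped (peak push about 20 N), the pole looks held tight, and the knocker stands upright on the bench about 40 mm from its old spot; the verdict was not shown.

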